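# Make up the nest-box kit and the snail kit

## Task

Make up two kits from the stock on the workbench. The nest-box kit is the little door with the knob, lying in the large compartment of the broad tray, and the square stick, in that tray's narrow slot; the snail kit is the longer of the two blocks, in the long compartment of the slender tray, and the log slice, in that tray's square compartment, everything lying flat on the tray floor with the knob up. The door is still held in its gluing frame by two turn buttons: turn both aside before you take it out, and leave the short block where it lies.

Things in the scene. Friction and masses are not known exactly. Their poses are not given: they have to be found in the camera images.
- door: Plain wood. Origin: centre of its underside, z up. Square board 90 x 90 x 10 mm with a round knob in its middle, 22 mm diameter, from z = 10 to 40 mm. At the start it lies in the recess of the frame, its top flush with the frame's top, with 3 mm play all round, held down by the two buttons.
- frame: Fixed dark wooden gluing frame, 120 (x) x 150 (y) x 14 mm, turned up to 0.25 rad. Origin: centre of its underside. Recess 96 x 96 mm with a floor 4 mm high. The pivots of the two turn buttons are at x = 0, y = +63 mm (left) and y = -63 mm (right) in its frame.
- button_left (a joint): Angle of the bright aluminium turn button at y = +63 mm of the frame, counter-clockwise from above; 0 = along the frame's y, one end 12 mm over the door (starts within 0.25). Round-ended bar 60 x 14 mm, pivoted in its middle about the vertical, 15 to 27 mm above the bench. Turns either way to 1.75, stays where left (drag 0.02 N m), clears the door beyond 1.3.
- button_right (a joint): The same for the turn button at y = -63 mm of the frame.
- stick: Plain wood. Origin: centre of its underside, z up. Square stick, 90 mm long (along its x), 22 x 22 mm, lying on the bench.
- long_block: Plain wood. Origin: centre of its underside, z up. The longer block, 100 (x) x 40 (y) x 24 mm high, lying flat.
- slice: Slice of a round log with dark bark, 44 mm diameter, 22 mm high, lying flat. Origin: centre of its underside, z up.
- offcut: Plain wood. Origin: centre of its underside, z up. The short block, 60 (x) x 40 (y) x 24 mm high; it belongs to no kit and stays where it is.
- nest_tray: The broad tray, 126 (x) x 176 (y) mm. Fixed plastic tray, black floor, grey rims, floor 4 mm thick; outer rims and one divider 12 mm high (from the bench). Origin: centre of its underside. Turned up to 0.3 rad. Large compartment 116 x 116 mm, its centre at x = 0, y = -25 mm; narrow slot 116 (x) x 46 (y) mm, its centre at x = 0, y = +60 mm.
- snail_tray: The slender tray, 76 (x) x 206 (y) mm. Fixed plastic tray, black floor, grey rims, floor 4 mm thick; outer rims and one divider 12 mm high (from the bench). Origin: centre of its underside. Turned up to 0.3 rad. Long compartment 66 (x) x 128 (y) mm, its centre at x = 0, y = -34 mm; square compartment 66 (x) x 64 (y) mm, its centre at x = 0, y = +66 mm.
Things that resemble listed ones, but are neither listed nor needed, are in the scene too. Leave any blue or turquoise look-alike of the slice alone.

How it is judged:
On the way:
1. both turn buttons are turned aside (more than 1.2 rad from across the door) while the door still lies in its frame ((value of joint button_left above 1.2 rad or value of joint button_left below -1.2 rad) and (value of joint button_right above 1.2 rad or value of joint button_right below -1.2 rad) and horizontal distance between door and frame below 0.012 m and z of door in the frame of frame below 0.009 m), for 0.1 s.
At the end, for the whole second after the job is handed in: Door and stick lie in the broad tray's large and narrow compartments, long block and slice in the slender tray's long and square ones: within 16 mm of the compartment's centre in tray x and y, flat (0.08 rad) on the floor, at rest; short block within 30 mm of its start (x of door in the frame of nest_tray between -0.016 and 0.016 m and y of door in the frame of nest_tray between -0.041 and -0.009 m and z of door in the frame of nest_tray between 0.001 and 0.008 m and angle between each of door, stick, long_block, slice's own z axis and vertical below 0.08 rad and linear speed of each of door, stick, long_block, slice below 0.02 m/s and angular speed of each of door, stick, long_block, slice below 0.2 rad/s and x of stick in the frame of nest_tray between -0.016 and 0.016 m and y of stick in the frame of nest_tray between 0.044 and 0.076 m and z of stick in the frame of nest_tray between 0.001 and 0.008 m and x of long_block in the frame of snail_tray between -0.016 and 0.016 m and y of long_block in the frame of snail_tray between -0.05 and -0.018 m and z of long_block in the frame of snail_tray between 0.001 and 0.008 m and x of slice in the frame of snail_tray between -0.016 and 0.016 m and y of slice in the frame of snail_tray between 0.05 and 0.082 m and z of slice in the frame of snail_tray between 0.001 and 0.008 m and distance of offcut from where it was at the start of the episode below 0.03 m); the robot touches nothing.
It fails at once if the short block is moved more than 30 mm (distance of offcut from where it was at the start of the episode above 0.03 m).
It also fails if it takes over 128 s, if anything falls off the work surface, if the arm or the gripper's body presses on something with over 40 N, if the wrist force passes 120 N, or if a joint passes its speed limit or range.

## Robot

A 6-joint arm with a two-finger parallel gripper is mounted at the origin on the work surface. World frame = base frame: x ahead of the robot, y to its left, z up, the work surface at z = 0. Lengths are in m, angles in rad, forces in N, time in s.
With the tool pointing down it reaches from about 0.25 to 0.775 m from the base axis. Payload 4 kg.
Tool frame: the origin (TCP) lies on the centre line of the jaws, within the pads' length; the fingertips stand 8 mm ahead of it and the grasp point (between the pads) lies 11 mm behind it (manip.tip_extent is the distance from the TCP to the fingertips, in m); z points along the fingers, y is the direction in which the jaws open and shut (so a half turn about z gives the same grasp; the last joint's range is limited). The gripper opens to 85 mm and grips with 20 to 120 N. Pads are 22 mm wide; open, the fingers measure 114 mm over their backs; the gripper's body (76 mm by 85 mm) begins 54 mm behind the grasp point. The pads swing forward as they close: fully open they stand 13 mm farther back than shut.
Start: joints at [1.003, 0.087, 1.371, -0, 1.684, -0.103], TCP at [0.247, 0.492, 0.239] pointing down, gripper open.
Joint ranges: [-3.1, 3.1], [-0.76, 2.03], [0.27, 2.55], [-1.08, 4.22], [0.17, 2.65], [-2.57, 2.57]. Speed limits (rad/s): [2.79, 2.79, 3.14, 3.14, 3.14, 3.14].

## Interface

Orientations are given as a unit quaternion [w, x, y, z].
In Python, from plant import manip gives the robot as it stands.
- The arm moves only by the shell command python3 -m inch 'ROWS'. ROWS is JSON, a list of rows, each a list of 7 numbers: the shift along the tool's x, y, z in m, then the turn, a rotation vector about the tool's x, y, z in rad, then the closure in counts, from 0 (fully open) to 255 (shut). In form: [[x, y, z, wx, wy, wz, grip], ...]. A call has 1 to 12 rows; each row shifts and turns the commanded pose from where the row before left it, along the tool's axes as they then stand; what a row does not reach is not made up. A row lasts 1/8 s, in which the tool goes at most 62.5 mm and 10.7 degrees, less where a joint would pass 70% of its speed; a pose out of reach is approached as far as the arm can. A call with a gripper value outside its range is refused whole. The fingers move at their own pace and stop on an object; the grip force is fixed at half the most. Time passes only in rows, so rows that do not move let the fingers close. It gives the time, the measured TCP pose, the force and the opening at its end, in the units of the state.
- manip.read_state(): the state, without advancing time (a new reading comes with each control period).
- manip.camera(name): name is "scene" or "top" or "wrist"; returns the picture (420x560x3 uint8, red, green, blue); there is no depth.
- manip.camera_info(name): a dict with "fx", "fy", "cx", "cy" (pixels), "R" (3x3) and "t" (3): a world point X has camera coordinates R X + t. Camera axes: x right, y down, z forward; pixel columns grow to the right and rows downward; lengths in m; the calibration is good to about 2 mm. A picture is of the moment at which its call begins: read the wrist's pose just before it. camera_info takes no time and is no camera call; for the wrist camera it gives the pose at the moment of the call.
- manip.close_job(): hands the job in, once; it reports no verdict.
The state is a dict: "time_s": time; "joint_positions": joint angles; "dq": joint speeds; "joint_efforts": joint torques, N m; "position": TCP position; "ee_rot": TCP orientation; "force": force on the tool from outside, world axes, zero at the start; "ft_torque": the same for the moment, N m; "opening": finger opening in m.
Only numpy, scipy, OpenCV 4.12 (cv2) and the standard library are available. Lean on these libraries where they do the work, as an engineer would, in place of code of your own. Each camera call takes 0.05 s, during which the arm holds its last target. There are 200 camera calls.

## Working session

There is one attempt and no reset: what is moved stays moved. The work goes in short steps, Python scripts to look and compute and a shell command to move; the robot and the scene stay as the last step left them, time stands still between calls to the robot, and variables do not carry over. Pictures are saved under pics/ and viewed, about 12 in all and at most 16, crops included, and the job is handed in when it is done.

```bash
ls; mkdir -p pics; python3 - <<'E'
from plant import manip
import cv2
s=manip.read_state();print(s)
for n in("top","scene"):
    cv2.imwrite(f"pics/{n}0.png",manip.camera(n)[:,:,::-1])
    print(n,manip.camera_info(n))
print(manip.tip_extent)
E
```

```text
pics
{'time_s': 0.0, 'joint_positions': array([ 1.00286803e+00,  8.79660517e-02,  1.37227007e+00,  7.22982085e-06,
        1.68363345e+00, -1.03114231e-01]), 'dq': array([ 2.53013581e-04, -1.26394109e-04,  3.46324145e-05,  3.93984427e-04,
        7.71674295e-04,  3.00594103e-04]), 'joint_efforts': array([-7.70600909e-04, -3.51873887e+01, -3.13267422e+01, -1.78337882e-04,
        1.10252429e-02,  3.45119581e-06]), 'position': array([0.24628343, 0.49122503, 0.23812507]), 'ee_rot': array([-3.78242562e-04,  2.30319967e-01,  9.73114288e-01, -1.07379398e-03]), 'force': array([-1.24317596,  0.84752684, -0.33071299]), 'ft_torque': array([-0.00569823,  0.03901727, -0.0288493 ]), 'opening': 0.08537448180701745}
top {'fx': 400.9499140959805, 'fy': 400.9499140959805, 'cx': 278.8972299839286, 'cy': 205.8683707693149, 'R': array([[ 2.84570170e-02, -9.99581027e-01,  5.28852388e-03],
       [-9.88335038e-01, -2.89279412e-02, -1.49522666e-01],
       [ 1.49613006e-01, -9.71864392e-04, -9.88744155e-01]]), 't': array([-0.02905663,  0.56896747,  0.84716557])}
scene {'fx': 441.88232728111194, 'fy': 441.88232728111194, 'cx': 272.3815328613752, 'cy': 212.88500494981992, 'R': array([[ 0.56618627,  0.82400123, -0.02133248],
       [ 0.45282239, -0.33255933, -0.82725823],
       [-0.68875611,  0.45872243, -0.56141674]]), 't': array([-0.31148951, -0.19681437,  1.46431702])}
0.008
```

View pics/top0.png

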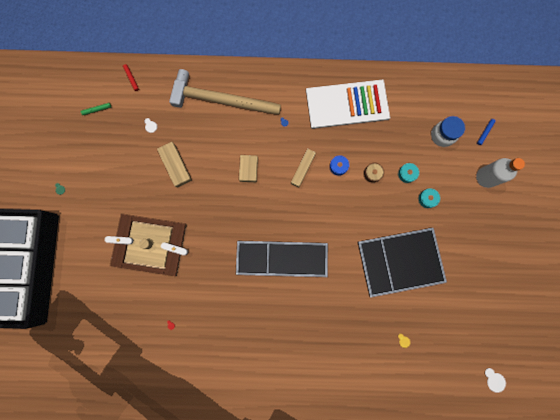

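View pics/scene0.png

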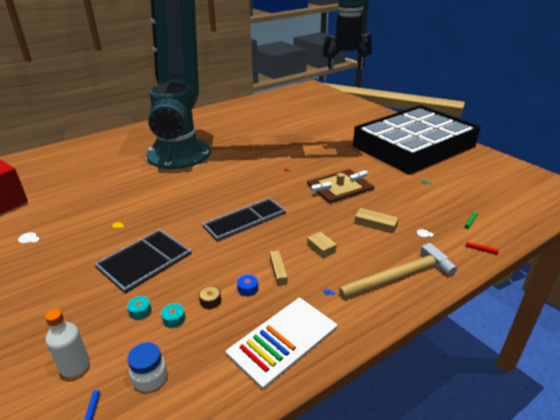

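Top view: frame with two white buttons around (148,246), long block (174,164), offcut (248,168), stick (303,168), slice (374,172), snail tray (282,259), nest tray (402,262). I'll measure these with masks next.

```bash
cat > h.py <<'E'
import cv2, numpy as np
from plant import manip
from scipy.spatial.transform import Rotation as Rot
def ray(info,uv,z):
    uv=np.atleast_2d(uv).astype(float); R,t=info["R"],info["t"]; C=-R.T@t
    d=np.c_[(uv[:,0]-info["cx"])/info["fx"],(uv[:,1]-info["cy"])/info["fy"],np.ones(len(uv))]@R
    return C[:2]+(((z-C[2])/d[:,2])[:,None]*d)[:,:2]
def comp(mask,roi):
    """largest contour in roi (x0,y0,x1,y1)"""
    x0,y0,x1,y1=roi; m=np.zeros_like(mask); m[y0:y1,x0:x1]=mask[y0:y1,x0:x1]
    c=max(cv2.findContours(m,cv2.RETR_EXTERNAL,cv2.CHAIN_APPROX_NONE)[0],key=cv2.contourArea)
    return cv2.convexHull(c)[:,0]
def rect(info,c,z):
    """world centre, long side, short side, angle of long side"""
    p=(ray(info,c,z)*1000).astype(np.float32)
    b=cv2.boxPoints(cv2.minAreaRect(p)); e=[b[1]-b[0],b[2]-b[1]]
    L=[np.linalg.norm(v) for v in e]; v=e[int(np.argmax(L))]; a=np.arctan2(v[1],v[0])
    a=(a+np.pi/2)%np.pi-np.pi/2
    return np.round(b.mean(0)/1000,4),np.round(max(L),1),np.round(min(L),1),round(float(a),3)
def tool():
    s=manip.read_state(); q=s["ee_rot"]; R=Rot.from_quat([q[1],q[2],q[3],q[0]]).as_matrix()
    return s,np.array(s["position"]),R
def go(x,y,z,yaw=None):
    """print shift in tool axes, and turn about tool z so that the jaw (tool y) lies along yaw (mod pi)"""
    s,p,R=tool(); d=R.T@(np.array([x,y,z])-p); th=np.arctan2(R[1,1],R[0,1])
    dt=0 if yaw is None else -((yaw-th+np.pi/2)%np.pi-np.pi/2)
    tilt=R.T@np.cross(R[:,2],[0,0,-1])
    print("t %.2f pos %s jaw %.3f | shift %s wz %.3f tilt %s | q6 %.2f open %.4f F %s"%(s["time_s"],p.round(4),th,d.round(4),dt,tilt.round(3),s["joint_positions"][5],s["opening"],s["force"].round(1)))
E
cat > m.py <<'E'
from h import *
im=cv2.imread("pics/top0.png"); I=manip.camera_info("top")
hsv=cv2.cvtColor(im,cv2.COLOR_BGR2HSV)
wood=((hsv[...,0]>=13)&(hsv[...,0]<28)&(hsv[...,2]>110)).astype(np.uint8)
big=cv2.resize(im[130:310,80:460],None,fx=2,fy=2)
for n,roi,z in[("long",(150,135,200,195),.024),("off",(232,148,265,188),.024),("stick",(285,145,322,192),.022),("slice",(362,160,388,184),.022),("door",(120,215,180,275),.014)]:
    c=comp(wood,roi); print(n,rect(I,c,z)); cv2.polylines(big,[((c-[80,130])*2).astype(np.int32)],True,(0,0,255))
gray=((hsv[...,1]<90)).astype(np.uint8)
for n,roi in[("snail",(230,230,335,285)),("nest",(350,220,455,305)),("bl",(100,225,134,250)),("br",(158,235,192,262))]:
    z=.012 if n in("snail","nest") else .027
    c=comp(gray if z<.02 else gray*(hsv[...,2]>150).astype(np.uint8),roi); print(n,rect(I,c,z)); cv2.polylines(big,[((c-[80,130])*2).astype(np.int32)],True,(0,255,0))
dark=((hsv[...,2]<75)).astype(np.uint8)
c=comp(dark,(100,205,195,285)); print("frame",rect(I,c,.014)); cv2.polylines(big,[((c-[80,130])*2).astype(np.int32)],True,(255,0,0))
cv2.imwrite("pics/m1.png",big)
E
python3 m.py
```

```text
long (array([0.665, 0.238], dtype=float32), np.float32(106.7), np.float32(48.1), 0.485)
off (array([0.6587, 0.0612], dtype=float32), np.float32(68.5), np.float32(42.3), -0.026)
stick (array([ 0.6636, -0.0668], dtype=float32), np.float32(94.7), np.float32(27.1), -0.418)
slice (array([ 0.6597, -0.231 ], dtype=float32), np.float32(40.8), np.float32(40.0), -0.202)
door (array([0.4774, 0.2797], dtype=float32), np.float32(96.6), np.float32(93.7), -0.114)
snail (array([ 0.4546, -0.0218], dtype=float32), np.float32(205.8), np.float32(77.3), -1.567)
nest (array([ 0.4553, -0.2932], dtype=float32), np.float32(177.5), np.float32(126.9), -1.357)
bl (array([0.4852, 0.3445], dtype=float32), np.float32(60.7), np.float32(16.0), 1.541)
br (array([0.4694, 0.2198], dtype=float32), np.float32(60.2), np.float32(15.9), 1.282)
frame (array([0.5001, 0.2033], dtype=float32), np.float32(52.2), np.float32(7.1), -0.125)
```

View pics/m1.png

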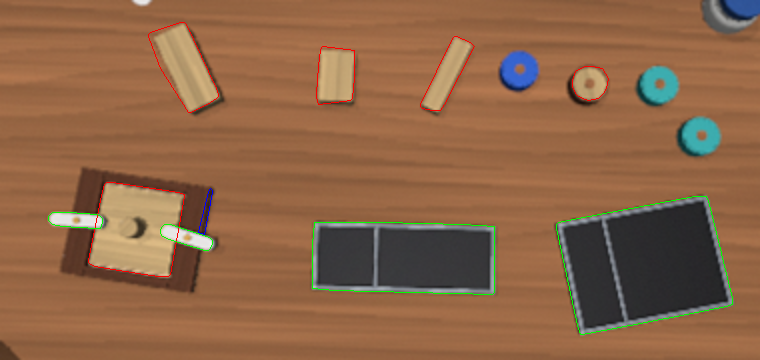

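Masks fit well. The frame is at about (0.477, 0.282), yaw -0.125; nest tray yaw 0.214, snail tray about 0.004. First I go to the left button.

```bash
python3 -c "
from h import *
go(.485,.3445,.15,-.03)"
```

```text
t 0.10 pos [0.2463 0.4913 0.2382] jaw 1.106 | shift [-0.2792 -0.024   0.0882] wz 1.136 tilt [-0.002 -0.    -0.   ] | q6 -0.10 open 0.0855 F [0.9 0.4 0. ]
```

```bash
python3 -m inch '[[-0.0465,-0.004,0.0147,0,0,0,0],[-0.0465,-0.004,0.0147,0,0,0,0],[-0.0465,-0.004,0.0147,0,0,0,0],[-0.0465,-0.004,0.0147,0,0,0,0],[-0.0465,-0.004,0.0147,0,0,0,0],[-0.0465,-0.004,0.0147,0,0,0,0]]' && python3 -m inch '[[0,0,0,0,0,0.162,0],[0,0,0,0,0,0.162,0],[0,0,0,0,0,0.162,0],[0,0,0,0,0,0.162,0],[0,0,0,0,0,0.162,0],[0,0,0,0,0,0.162,0],[0,0,0,0,0,0.162,0],[0,0,0,0,0,0,150],[0,0,0,0,0,0,150]]'
python3 -c "
from h import *
I=manip.camera_info('wrist');im=manip.camera('wrist')[:,:,::-1];cv2.imwrite('pics/w1.png',im)
go(.485,.3445,.028,-.03)
h=cv2.cvtColor(im,cv2.COLOR_BGR2HSV);m=((h[...,1]<60)&(h[...,2]>130)).astype(np.uint8)
for c in cv2.findContours(m,0,1)[0]:
  if cv2.contourArea(c)>300: print(cv2.boundingRect(c),rect(I,c[:,0],.027))
"
```

```text
time_s: 0.85
position: [0.4861, 0.3441, 0.15]
ee_rot: [-0.0, 0.23, 0.973, -0.0]
force: [0.8, 0.5, 0.7]
opening: 0.0856
time_s: 1.98
position: [0.485, 0.345, 0.1507]
ee_rot: [-0.0, 0.716, 0.698, -0.0]
force: [1.3, -0.3, 0.3]
opening: 0.0516
t 2.02 pos [0.4851 0.3451 0.1509] jaw -0.026 | shift [-0.0006 -0.      0.1229] wz 0.004 tilt [-0.  0.  0.] | q6 0.55 open 0.0442 F [-0.2 -0.1  0.5]
(257, 308, 29, 66) (array([0.4703, 0.2215], dtype=float32), np.float32(67.8), np.float32(15.8), 1.295)
(276, 163, 20, 79) (array([0.4856, 0.3446], dtype=float32), np.float32(61.5), np.float32(14.6), 1.538)
```

View pics/w1.png

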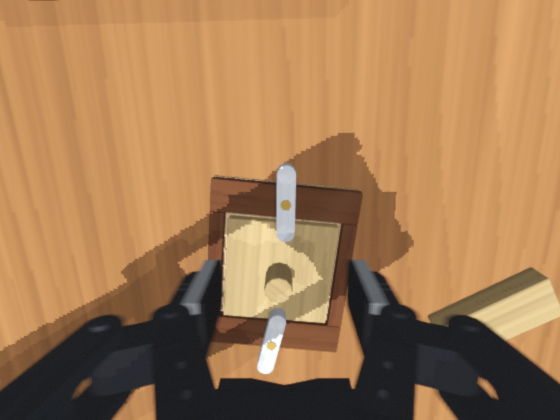

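Left button at (286,204), world (0.4856, 0.3446), agreeing with the top view. Now descend and turn it counter-clockwise with loosely closed jaws.

```bash
python3 -m inch '[[0,0,0.06,0,0,0,150],[0,0,0.04,0,0,0,150],[0,0,0.023,0,0,0,150],[0,0,0,0,0,0,205],[0,0,0,0,0,0,205],[0,0,0,0,0,0,205],[0,0,0,0,0,0,205]]' && python3 -m inch '[[0,0,0,0,0,-0.183,205],[0,0,0,0,0,-0.183,205],[0,0,0,0,0,-0.183,205],[0,0,0,0,0,-0.183,205],[0,0,0,0,0,-0.183,205],[0,0,0,0,0,-0.183,205],[0,0,0,0,0,-0.183,205],[0,0,0,0,0,-0.183,205],[0,0,0,0,0,-0.183,205],[0,0,0,0,0,0,205]]'
python3 -m inch '[[0,0,0,0,0,0,150],[0,0,0,0,0,0,150],[0,0,-0.05,0,0,0,150],[0,0,-0.05,0,0,0,150],[0,0,0,0,0,0,150]]'
python3 -c "
from h import *
im=manip.camera('top')[:,:,::-1];cv2.imwrite('pics/t2.png',cv2.resize(im[190:310,80:240],None,fx=3,fy=3))
go(.4696,.2205,.128,-.28)"
```

```text
time_s: 2.9
position: [0.4859, 0.3457, 0.0296]
ee_rot: [0.0, 0.717, 0.697, 0.001]
force: [-2.2, -0.5, 0.4]
opening: 0.0164
time_s: 4.15
position: [0.4853, 0.3449, 0.0288]
ee_rot: [0.0, -0.023, 1.0, -0.0]
force: [-0.2, -1.9, 0.1]
opening: 0.0168
time_s: 4.78
position: [0.4882, 0.3471, 0.1346]
ee_rot: [0.005, -0.024, 1.0, 0.003]
force: [0.8, -0.1, -0.2]
opening: 0.0351
t 4.83 pos [0.4866 0.3462 0.1313] jaw 1.618 | shift [ 0.023  -0.1247  0.0028] wz -1.243 tilt [ 0.003  0.006 -0.   ] | q6 -1.10 open 0.0351 F [-0.9  0.1 -0.9]
```

View pics/t2.png

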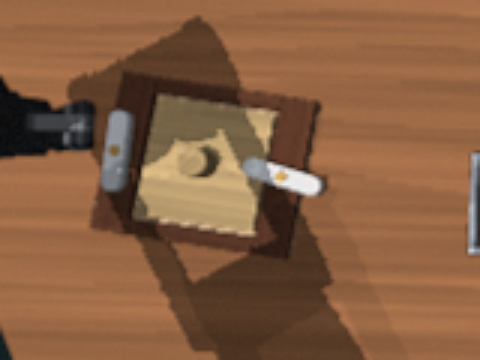

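Left button now lies along the frame's edge at (116,150), aside. The right one is still across the door.

```bash
python3 -m inch '[[0.0115,-0.0623,0.0014,0,0,0,150],[0.0115,-0.0623,0.0014,0,0,0,150]]' && python3 -m inch '[[0,0,0,0,0,0.1726,150],[0,0,0,0,0,0.1726,150],[0,0,0,0,0,0.1726,150],[0,0,0,0,0,0.1726,150],[0,0,0,0,0,0.1726,150],[0,0,0,0,0,0.1726,150],[0,0,0,0,0,0.1726,150],[0,0,0,0,0,0.1726,150],[0,0,0,0,0,0.1726,150],[0,0,0,0,0,0.1726,150],[0,0,0,0,0,0.1726,150],[0,0,0,0,0,0,150]]'
python3 -c "
from h import *
I=manip.camera_info('wrist');im=manip.camera('wrist')[:,:,::-1];cv2.imwrite('pics/w2.png',im)
h=cv2.cvtColor(im,cv2.COLOR_BGR2HSV);m=((h[...,1]<60)&(h[...,2]>130)).astype(np.uint8)
for c in cv2.findContours(m,0,1)[0]:
  if cv2.contourArea(c)>300: print(cv2.boundingRect(c),rect(I,c[:,0],.027))
go(.4696,.2205,.029,-.28)
"
```

```text
time_s: 5.08
position: [0.4671, 0.22, 0.123]
ee_rot: [-0.002, -0.025, 1.0, -0.001]
force: [1.7, -1.3, 0.3]
opening: 0.0354
time_s: 6.58
position: [0.4674, 0.221, 0.1235]
ee_rot: [-0.001, 0.798, 0.602, -0.002]
force: [-0.4, 0.7, 0.5]
opening: 0.0353
(278, 169, 23, 88) (array([0.4701, 0.2196], dtype=float32), np.float32(62.5), np.float32(14.8), 1.305)
(207, 0, 102, 37) (array([0.4854, 0.3433], dtype=float32), np.float32(60.8), np.float32(16.3), -0.075)
t 6.62 pos [0.4676 0.2211 0.1238] jaw -0.277 | shift [0.0001 0.0023 0.0948] wz 0.003 tilt [-0.002  0.001  0.   ] | q6 0.61 open 0.0353 F [-0.3 -0.6 -0.7]
```

```bash
python3 -m inch '[[0,0.002,0.06,0,0,0,150],[0,0,0.025,0,0,0,150],[0,0,0.01,0,0,0,150],[0,0,0,0,0,0,205],[0,0,0,0,0,0,205],[0,0,0,0,0,0,205],[0,0,0,0,0,0,205]]' && python3 -m inch '[[0,0,0,0,0,-0.178,205],[0,0,0,0,0,-0.178,205],[0,0,0,0,0,-0.178,205],[0,0,0,0,0,-0.178,205],[0,0,0,0,0,-0.178,205],[0,0,0,0,0,-0.178,205],[0,0,0,0,0,-0.178,205],[0,0,0,0,0,-0.178,205],[0,0,0,0,0,-0.178,205],[0,0,0,0,0,-0.178,205],[0,0,0,0,0,0,205]]'
python3 -m inch '[[0,0,0,0,0,0,150],[0,0,0,0,0,0,150],[0,0,-0.05,0,0,0,150],[0,0,-0.05,0,0,0,150],[0,0,0,0,0,0,110]]'
python3 -c "
from h import *
I=manip.camera_info('wrist');im=manip.camera('wrist')[:,:,::-1];cv2.imwrite('pics/w3.png',im)
go(.477,.2815,.13,-.125)"
```

```text
time_s: 7.5
position: [0.471, 0.221, 0.0313]
ee_rot: [0.0, 0.799, 0.602, 0.001]
force: [-1.2, 0.6, -0.4]
opening: 0.0171
time_s: 8.88
position: [0.47, 0.2204, 0.0304]
ee_rot: [-0.0, 0.036, 0.999, -0.0]
force: [-1.5, -0.6, 0.5]
opening: 0.017
time_s: 9.5
position: [0.4738, 0.222, 0.1362]
ee_rot: [0.006, 0.036, 0.999, 0.002]
force: [1.1, -0.0, 0.8]
opening: 0.0487
t 9.55 pos [0.4721 0.2214 0.1333] jaw 1.500 | shift [-0.0006  0.0602  0.0035] wz -1.517 tilt [ 0.003  0.006 -0.   ] | q6 -1.17 open 0.0484 F [-0.8 -0.7  0.1]
```

View pics/w3.png

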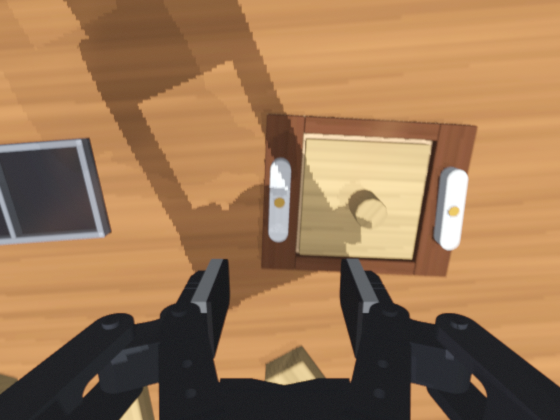

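Both buttons are now aside, at (280,200) and (452,210), and the door with knob top at (373,212) is free. I locate the knob next.

```bash
python3 -m inch '[[0,0.03,0,0,0,0.1625,110],[0,0,0,0,0,0.1625,110],[0,0,0,0,0,0.1625,110],[0,0,0,0,0,0.1625,110],[0,0,0,0,0,0.1625,110],[0,0,0,0,0,0.1625,110],[0,0,0,0,0,0.1625,110],[0,0,0,0,0,0.1625,110],[0,0,0,0,0,0.1625,110],[0,0,0,0,0,0.1625,110],[0,0,0,0,0,0,110]]'
python3 -c "
from h import *
I=manip.camera_info('wrist');im=manip.camera('wrist')[:,:,::-1];cv2.imwrite('pics/w4.png',im)
h=cv2.cvtColor(im,cv2.COLOR_BGR2HSV);m=((h[...,0]>=13)&(h[...,0]<28)&(h[...,2]>110)).astype(np.uint8)
g=cv2.medianBlur(cv2.cvtColor(im,cv2.COLOR_BGR2GRAY),3)
K=cv2.HoughCircles(g,cv2.HOUGH_GRADIENT,1,30,param1=80,param2=12,minRadius=11,maxRadius=24)
for k in (K[0] if K is not None else []):
  p=ray(I,k[:2],.044)[0]
  if np.hypot(p[0]-.477,p[1]-.282)<.03: print(k,p)
m=((h[...,1]<60)&(h[...,2]>130)).astype(np.uint8)
for c in cv2.findContours(m,0,1)[0]:
  if cv2.contourArea(c)>300: print(cv2.boundingRect(c),rect(I,c[:,0],.027))
go(.477,.2815,.027,-.125)"
```

```text
time_s: 10.92
position: [0.4716, 0.2504, 0.1285]
ee_rot: [-0.001, 0.749, 0.662, -0.001]
force: [0.2, 0.1, -0.4]
opening: 0.0488
[289.5 174.5  18.8] [0.4779372 0.2791606]
(246, 239, 84, 24) (array([0.4696, 0.2205], dtype=float32), np.float32(60.3), np.float32(18.0), -0.122)
(240, 50, 99, 32) (array([0.4855, 0.3438], dtype=float32), np.float32(61.0), np.float32(15.5), -0.047)
t 10.97 pos [0.4717 0.2504 0.1288] jaw -0.122 | shift [0.0316 0.0017 0.1017] wz 0.003 tilt [-0.002  0.001  0.   ] | q6 0.50 open 0.0489 F [-0.1 -0.5 -0.3]
```

View pics/w4.png

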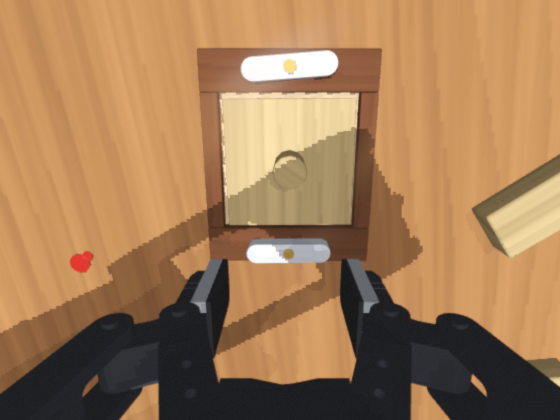

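Knob at (290,171), world (0.478, 0.279). The buttons measure about 1.55 rad off the door, so I grasp the knob.

```bash
python3 -m inch '[[0.029,0.003,0.04,0,0,0,110],[0,0,0.04,0,0,0,110],[0,0,0.02,0,0,0,110],[0,0,0,0,0,0,110],[0,0,0,0,0,0,255],[0,0,0,0,0,0,255],[0,0,0,0,0,0,255],[0,0,0,0,0,0,255],[0,0,0,0,0,0,255]]' && python3 -m inch '[[0,0,-0.03,0,0,0,255],[0,0,-0.04,0,0,0,255],[0,0,-0.04,0,0,0,255],[0,0,0,0,0,0,255]]'
python3 -c "
from h import *
go(.4606,-.3176,.13,.214)"
```

```text
time_s: 12.1
position: [0.4803, 0.2796, 0.0321]
ee_rot: [0.001, 0.75, 0.662, 0.002]
force: [0.4, -0.8, 5.7]
opening: 0.0198
time_s: 12.6
position: [0.4811, 0.28, 0.1445]
ee_rot: [0.001, 0.75, 0.662, 0.004]
force: [0.1, 0.4, -0.8]
opening: 0.0195
t 12.60 pos [0.4811 0.28   0.1445] jaw -0.125 | shift [-0.5956  0.0538  0.0123] wz -0.339 tilt [ 0.007 -0.004 -0.   ] | q6 0.55 open 0.0195 F [ 0.1  0.4 -0.8]
```

```bash
python3 -m inch '[[-0.0595,0.0054,0,0,0,0,255],[-0.0595,0.0054,0,0,0,0,255],[-0.0595,0.0054,0,0,0,0,255],[-0.0595,0.0054,0,0,0,0,255],[-0.0595,0.0054,0,0,0,0,255],[-0.0595,0.0054,0,0,0,0,255],[-0.0595,0.0054,0,0,0,0,255],[-0.0595,0.0054,0,0,0,0,255],[-0.0595,0.0054,0,0,0,0,255],[-0.0595,0.0054,0,0,0,0,255]]' && python3 -m inch '[[0,0,0,0,0,-0.17,255],[0,0,0,0,0,-0.17,255],[0,0,0,0,0,0,255],[0,0,0,0,0,0,255]]'
python3 -c "
from h import *
cv2.imwrite('pics/w5.png',np.hstack([manip.camera('wrist'),manip.camera('top')])[:,:,::-1])
im=cv2.imread('pics/w5.png');cv2.imwrite('pics/w5.png',np.hstack([cv2.resize(im[:,:560],(400,300)),im[150:450,900:1120]]))
go(.4606,-.3176,.035,.214)"
```

```text
time_s: 13.85
position: [0.4576, -0.3192, 0.1382]
ee_rot: [-0.002, 0.75, 0.662, 0.0]
force: [0.6, -0.1, -0.5]
opening: 0.0201
time_s: 14.35
position: [0.4583, -0.3175, 0.1392]
ee_rot: [-0.001, 0.628, 0.778, 0.0]
force: [0.5, 0.1, -1.1]
opening: 0.0204Traceback (most recent call last):
  File "<string>", line 4, in <module>
    im=cv2.imread('pics/w5.png');cv2.imwrite('pics/w5.png',np.hstack([cv2.resize(im[:,:560],(400,300)),im[150:450,900:1120]]))
                                                           ~~~~~~~~~^^^^^^^^^^^^^^^^^^^^^^^^^^^^^^^^^^^^^^^^^^^^^^^^^^^^^^^^^
    return _nx.concatenate(arrs, 1, dtype=dtype, casting=casting)
           ~~~~~~~~~~~~~~~^^^^^^^^^^^^^^^^^^^^^^^^^^^^^^^^^^^^^^^
ValueError: all the input array dimensions except for the concatenation axis must match exactly, but along dimension 0, the array at index 0 has size 300 and the array at index 1 has size 270
```

View pics/w5.png

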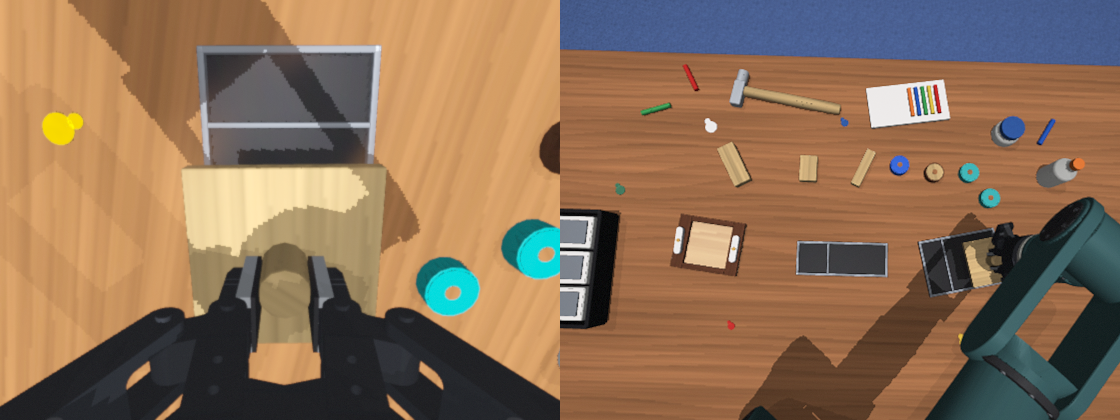

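The door hangs level in the jaws, aligned with the tray's rims (wrist view, divider at row 125). Lowering.

```bash
python3 -m inch '[[0,0.002,0.05,0,0,0,255],[0,0,0.03,0,0,0,255],[0,0,0.015,0,0,0,255],[0,0,0.008,0,0,0,255],[0,0,0,0,0,0,255],[0,0,0,0,0,0,255]]'
python3 -c "
from h import *
go(.4606,-.3176,.032,.214)"
```

```text
time_s: 15.2
position: [0.4615, -0.3183, 0.0389]
ee_rot: [0.001, 0.627, 0.779, 0.0]
force: [-0.9, -0.5, -1.0]
opening: 0.02
t 15.20 pos [ 0.4615 -0.3183  0.0389] jaw 0.215 | shift [ 0.0009 -0.0007  0.0069] wz 0.001 tilt [0.002 0.002 0.   ] | q6 -0.92 open 0.0200 F [-0.9 -0.5 -1. ]
```

```bash
python3 -m inch '[[0,0,0.003,0,0,0,255],[0,0,0.003,0,0,0,255],[0,0,0,0,0,0,255],[0,0,0,0,0,0,255]]';  python3 -m inch '[[0,0,0.001,0,0,0,255],[0,0,0,0,0,0,255],[0,0,0,0,0,0,255],[0,0,0,0,0,0,110],[0,0,0,0,0,0,110],[0,0,0,0,0,0,110],[0,0,-0.04,0,0,0,110],[0,0,-0.05,0,0,0,0],[0,0,-0.03,0,0,0,0],[0,0,0,0,0,0,0]]'
python3 -c "
from h import *
cv2.imwrite('pics/w6.png',manip.camera('wrist')[:,:,::-1])
go(.66,-.231,.13)"
```

```text
time_s: 15.7
position: [0.4609, -0.3179, 0.0321]
ee_rot: [0.001, 0.627, 0.779, -0.0]
force: [-1.3, 0.7, 4.6]
opening: 0.0197
time_s: 16.95
position: [0.4622, -0.3188, 0.1537]
ee_rot: [0.003, 0.627, 0.779, -0.0]
force: [0.7, 0.3, -0.5]
opening: 0.0854
t 17.00 pos [ 0.4611 -0.3179  0.1511] jaw 0.215 | shift [0.0425 0.2129 0.0214] wz 0.000 tilt [ 0.001  0.002 -0.   ] | q6 -0.92 open 0.0855 F [-0.   0.1 -0.6]
```

View pics/w6.png

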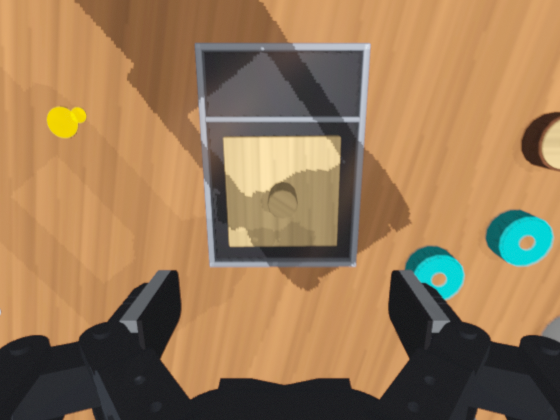

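Door lies squarely in the large compartment (283,192), clear of all rims. Next the slice.

```bash
python3 -m inch '[[0.0106,0.0532,0.004,0,0,0,0],[0.0106,0.0532,0.004,0,0,0,0],[0.0106,0.0532,0.004,0,0,0,0],[0.0106,0.0532,0.004,0,0,0,0],[0,0,0,0,0,0.107,0],[0,0,0,0,0,0.107,0],[0,0,0,0,0,0,0]]'
python3 -c "
from h import *
I=manip.camera_info('wrist');im=manip.camera('wrist')[:,:,::-1];cv2.imwrite('pics/w7.png',im)
h=cv2.cvtColor(im,cv2.COLOR_BGR2HSV);m=((h[...,0]>=13)&(h[...,0]<28)&(h[...,2]>110)).astype(np.uint8)
for c in cv2.findContours(m,0,1)[0]:
  if cv2.contourArea(c)>1500: print(cv2.boundingRect(c),rect(I,c[:,0],.022))
go(.66,-.231,.016,0)"
```

```text
time_s: 17.88
position: [0.6585, -0.23, 0.131]
ee_rot: [-0.002, 0.706, 0.708, -0.001]
force: [-0.1, 0.7, 0.5]
opening: 0.0852
(0, 247, 103, 99) (array([ 0.4652, -0.308 ], dtype=float32), np.float32(87.8), np.float32(78.9), 0.219)
(39, 0, 521, 399) (array([ 0.687 , -0.2286], dtype=float32), np.float32(334.1), np.float32(328.0), -1.355)
t 17.93 pos [ 0.6586 -0.2303  0.1317] jaw 0.003 | shift [-0.0009  0.0018  0.1157] wz 0.003 tilt [-0.004 -0.002  0.   ] | q6 -0.42 open 0.0856 F [ 0.2 -0.1  0.2]
```

```bash
python3 -c "
from h import *
I=manip.camera_info('wrist');im=cv2.imread('pics/w7.png')
g=cv2.medianBlur(cv2.cvtColor(im,cv2.COLOR_BGR2GRAY),3)
K=cv2.HoughCircles(g,cv2.HOUGH_GRADIENT,1,30,param1=80,param2=15,minRadius=15,maxRadius=50)
for k in K[0]:
  p=ray(I,k[:2],.022)[0]
  if np.hypot(p[0]-.66,p[1]+.231)<.04: print(k,p)
"
```

```text
[287.5 211.5  27.9] [ 0.66016517 -0.2326708 ]
```

View pics/w7.png

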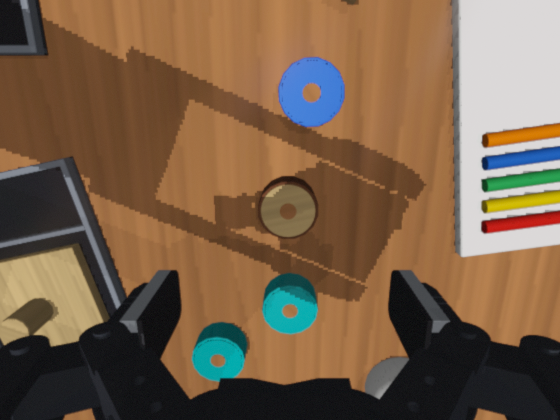

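Slice at (288,209), world (0.660, -0.232); the jaws' path along x is free.

```bash
python3 -m inch '[[-0.002,0.002,0.05,0,0,0,0],[0,0,0.04,0,0,0,0],[0,0,0.024,0,0,0,0],[0,0,0,0,0,0,0],[0,0,0,0,0,0,255],[0,0,0,0,0,0,255],[0,0,0,0,0,0,255],[0,0,0,0,0,0,255],[0,0,0,0,0,0,255]]' && python3 -m inch '[[0,0,-0.03,0,0,0,255],[0,0,-0.04,0,0,0,255],[0,0,-0.03,0,0,0,255],[0,0,0,0,0,0,255]]'
python3 -c "
from h import *
go(.4543,.0442,.1,0.004)"
```

```text
time_s: 19.05
position: [0.663, -0.2333, 0.0233]
ee_rot: [0.002, 0.707, 0.708, 0.001]
force: [-0.4, -0.9, 6.6]
opening: 0.0404
time_s: 19.55
position: [0.6633, -0.2334, 0.1246]
ee_rot: [0.004, 0.707, 0.708, 0.001]
force: [0.3, 0.6, -0.2]
opening: 0.0406
t 19.55 pos [ 0.6633 -0.2334  0.1246] jaw 0.002 | shift [ 0.278  -0.2088  0.0223] wz -0.002 tilt [ 0.007  0.003 -0.   ] | q6 -0.42 open 0.0406 F [ 0.3  0.6 -0.2]
```

```bash
python3 -m inch '[[0.0463,-0.0348,0,0,0,0,255],[0.0463,-0.0348,0,0,0,0,255],[0.0463,-0.0348,0,0,0,0,255],[0.0463,-0.0348,0,0,0,0,255],[0.0463,-0.0348,0,0,0,0,255],[0.0463,-0.0348,0,0,0,0,255],[0,0,0.04,0,0,0,255],[0,0,0.03,0,0,0,255],[0,0,0,0,0,0,255],[0,0,0,0,0,0,255]]'
python3 -c "
from h import *
go(.4543,.0442,.028,0.004)"
```

```text
time_s: 20.8
position: [0.4525, 0.0447, 0.0505]
ee_rot: [-0.0, 0.707, 0.708, 0.0]
force: [-0.1, -1.0, -0.0]
opening: 0.0409
t 20.80 pos [0.4525 0.0447 0.0505] jaw 0.001 | shift [-0.0005  0.0018  0.0225] wz -0.003 tilt [ 0. -0.  0.] | q6 -0.03 open 0.0409 F [-0.1 -1.  -0. ]
```

```bash
python3 -m inch '[[0,0.002,0.012,0,0,0,255],[0,0,0.008,0,0,0,255],[0,0,0.003,0,0,0,255],[0,0,0,0,0,0,255],[0,0,0,0,0,0,255]]'; python3 -m inch '[[0,0,0.001,0,0,0,255],[0,0,0,0,0,0,255],[0,0,0,0,0,0,100],[0,0,0,0,0,0,100],[0,0,-0.04,0,0,0,60],[0,0,-0.04,0,0,0,0],[0,0,-0.03,0,0,0,0],[0,0,0,0,0,0,0]]'
python3 -c "
from h import *
cv2.imwrite('pics/w8.png',manip.camera('wrist')[:,:,::-1])
go(.6636,-.0668,.13,-.418+np.pi/2)"
```

```text
time_s: 21.42
position: [0.4544, 0.0448, 0.0274]
ee_rot: [0.0, 0.707, 0.708, 0.0]
force: [0.1, 0.6, -0.8]
opening: 0.0404
time_s: 22.42
position: [0.4562, 0.0448, 0.1392]
ee_rot: [0.002, 0.707, 0.708, 0.002]
force: [-0.1, 0.1, -0.1]
opening: 0.0854
t 22.48 pos [0.4549 0.0448 0.1371] jaw 0.001 | shift [-0.1119  0.2085  0.0076] wz -1.151 tilt [ 0.002 -0.    -0.   ] | q6 -0.03 open 0.0852 F [-0.5 -0.6 -0.1]
```

View pics/w8.png

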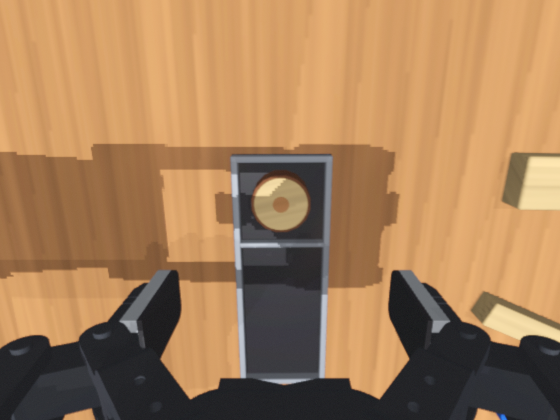

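Slice lies centred in the square compartment (280,204). Next the stick.

```bash
python3 -m inch '[[-0.028,0.052,0.0019,0,0,0,0],[-0.028,0.052,0.0019,0,0,0,0],[-0.028,0.052,0.0019,0,0,0,0],[-0.028,0.052,0.0019,0,0,0,0]]'; python3 -m inch '[[0,0,0,0,0,0.181,0],[0,0,0,0,0,0.181,0],[0,0,0,0,0,0.181,0],[0,0,0,0,0,0.181,0],[0,0,0,0,0,0.181,0],[0,0,0,0,0,0.181,0],[0,0,0,0,0,0.181,0],[0,0,0,0,0,0.181,0],[0,0,0,0,0,0.181,80],[0,0,0,0,0,0.181,80],[0,0,0,0,0,0.181,80],[0,0,0,0,0,0,80]]'
python3 -c "
from h import *
I=manip.camera_info('wrist');im=manip.camera('wrist')[:,:,::-1];cv2.imwrite('pics/w9.png',im)
p=ray(I,[[u,v] for u in(0,560) for v in(0,420)],.022);print(p.round(3).tolist())
go(.6636,-.0668,.02,-.418+np.pi/2)"
```

```text
time_s: 22.98
position: [0.6629, -0.0676, 0.1256]
ee_rot: [-0.002, 0.707, 0.708, -0.001]
force: [0.3, -0.6, 1.0]
opening: 0.0857
time_s: 24.48
position: [0.6614, -0.0667, 0.126]
ee_rot: [0.0, 0.978, -0.207, -0.002]
force: [-0.2, 0.4, 0.5]
opening: 0.0586
[[0.85, 0.035], [0.588, 0.232], [0.715, -0.271], [0.392, -0.208]]
t 24.52 pos [ 0.6615 -0.0667  0.1264] jaw -1.987 | shift [ 0.0023 -0.0008  0.1064] wz 0.002 tilt [ 0.001  0.004 -0.   ] | q6 1.80 open 0.0587 F [ 0.1  0.9 -0. ]
```

View pics/w9.png

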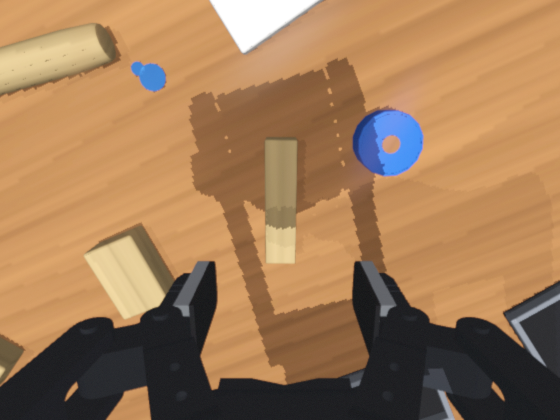

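Stick at (281,201), upright in the picture, so the jaws are aligned with it.

```bash
python3 -c "
from h import *
p=ray(manip.camera_info('wrist'),[[281,201]],.022)[0];print(p)
go(p[0],p[1],.02)"
```

```text
[ 0.66835523 -0.06780628]
t 24.52 pos [ 0.6615 -0.0667  0.1264] jaw -1.987 | shift [ 0.007  -0.0018  0.1064] wz 0.000 tilt [ 0.001  0.004 -0.   ] | q6 1.80 open 0.0587 F [ 0.1  0.9 -0. ]
```

```bash
python3 -m inch '[[0.006,-0.0015,0.05,0,0,0,80],[0,0,0.035,0,0,0,80],[0,0,0.025,0,0,0,80],[0,0,0,0,0,0,80],[0,0,0,0,0,0,255],[0,0,0,0,0,0,255],[0,0,0,0,0,0,255],[0,0,0,0,0,0,255],[0,0,0,0,0,0,255]]' && python3 -m inch '[[0,0,-0.03,0,0,0,255],[0,0,-0.04,0,0,0,255],[0,0,-0.03,0,0,0,255],[0,0,0,0,0,0,255]]'
python3 -c "
from h import *
go(.4426,-.2346,.12,-1.357)"
```

```text
time_s: 25.65
position: [0.67, -0.0682, 0.0212]
ee_rot: [-0.0, 0.978, -0.208, 0.002]
force: [-0.8, -0.4, 5.0]
opening: 0.0198
time_s: 26.15
position: [0.6704, -0.0683, 0.1226]
ee_rot: [-0.0, 0.978, -0.208, 0.004]
force: [0.2, 0.2, -0.1]
opening: 0.0199
t 26.15 pos [ 0.6704 -0.0683  0.1226] jaw -1.989 | shift [-0.1405  0.2446  0.0012] wz -0.632 tilt [-0.002 -0.007 -0.   ] | q6 1.80 open 0.0199 F [ 0.2  0.2 -0.1]
```

```bash
python3 -m inch '[[-0.0281,0.0489,0,0,0,0,255],[-0.0281,0.0489,0,0,0,0,255],[-0.0281,0.0489,0,0,0,0,255],[-0.0281,0.0489,0,0,0,0,255],[-0.0281,0.0489,0,0,0,0,255],[0,0,0,0,0,-0.158,255],[0,0,0,0,0,-0.158,255],[0,0,0,0,0,-0.158,255],[0,0,0.04,0,0,-0.158,255],[0,0,0.02,0,0,0,255],[0,0,0,0,0,0,255],[0,0,0,0,0,0,255]]'
python3 -c "
from h import *
go(.4426,-.2346,.026,-1.357)"
```

```text
time_s: 27.65
position: [0.4408, -0.2342, 0.0587]
ee_rot: [-0.0, 0.994, 0.106, -0.0]
force: [-0.2, 0.4, 0.3]
opening: 0.0201
t 27.65 pos [ 0.4408 -0.2342  0.0587] jaw -1.358 | shift [0.0017 0.0008 0.0327] wz -0.001 tilt [-0.  0. -0.] | q6 0.76 open 0.0201 F [-0.2  0.4  0.3]
```

```bash
python3 -m inch '[[0.002,0.001,0.02,0,0,0,255],[0,0,0.01,0,0,0,255],[0,0,0.003,0,0,0,255],[0,0,0,0,0,0,255],[0,0,0,0,0,0,255]]'; python3 -m inch '[[0,0,0.001,0,0,0,255],[0,0,0,0,0,0,255],[0,0,0,0,0,0,140],[0,0,0,0,0,0,140],[0,0,-0.04,0,0,0,60],[0,0,-0.04,0,0,0,0],[0,0,-0.03,0,0,0,0],[0,0,0,0,0,0,0]]'
python3 -c "
from h import *
cv2.imwrite('pics/w10.png',manip.camera('wrist')[:,:,::-1])
go(.665,.238,.135,.485-np.pi/2)"
```

```text
time_s: 28.28
position: [0.4434, -0.235, 0.0265]
ee_rot: [0.0, 0.994, 0.106, 0.001]
force: [0.4, 0.2, -0.4]
opening: 0.0201
time_s: 29.28
position: [0.4445, -0.2358, 0.1379]
ee_rot: [0.002, 0.994, 0.106, 0.003]
force: [1.0, -0.0, -0.6]
opening: 0.0857
t 29.32 pos [ 0.4434 -0.2351  0.1357] jaw -1.358 | shift [ 0.3167 -0.4155  0.0005] wz -0.272 tilt [ 0.002 -0.002 -0.   ] | q6 0.76 open 0.0850 F [-0.2  0.3 -0.3]
```

View pics/w10.png

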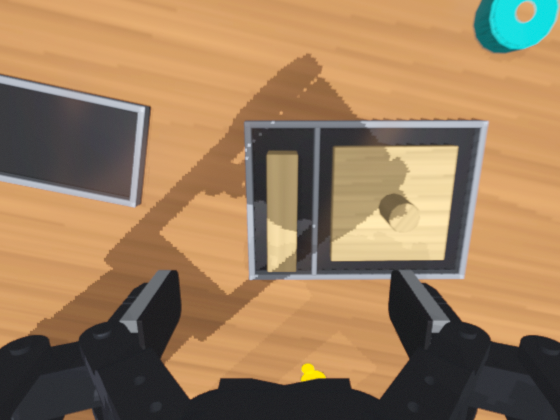

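Door fine; stick sits in the slot but toward its lower end ((282,211)). I check the offset numerically.

```bash
python3 -c "
from h import *
I=manip.camera_info('wrist');
c=ray(I,[[247,123],[487,122],[463,277],[251,278]],.012);t=c.mean(0);v=c[0]-c[1];print(t,np.linalg.norm(v),np.arctan2(v[1],v[0])-np.pi/2)
a=.214;R=np.array([[np.cos(a),-np.sin(a)],[np.sin(a),np.cos(a)]])
s=ray(I,[[267,151],[298,151],[267,271],[296,271]],.026);print(s.mean(0),np.linalg.norm(s[0]-s[2]),(s.mean(0)-t)@R)
d=ray(I,[[332,147],[458,146],[447,261],[333,262]],.014);print((d.mean(0)-t)@R)
"
```

```text
[ 0.45449077 -0.29345483] 0.1707349523027533 0.21672624170131272
[ 0.43900257 -0.23482408] 0.09086146287141557 [-0.00268347  0.06058258]
[-0.00085245 -0.02281519]
```

Stick at (-2.7, 60.6) mm and door at (-0.9, -22.8) mm in the tray: both good. Now the long block.

```bash
python3 -m inch '[[0.0352,-0.0462,0,0,0,0,0],[0.0352,-0.0462,0,0,0,0,0],[0.0352,-0.0462,0,0,0,0,0],[0.0352,-0.0462,0,0,0,0,0],[0.0352,-0.0462,0,0,0,0,0],[0.0352,-0.0462,0,0,0,0,0],[0.0352,-0.0462,0,0,0,0,0],[0.0352,-0.0462,0,0,0,0,0],[0.0352,-0.0462,0,0,0,0,0],[0,0,0,0,0,-0.136,0],[0,0,0,0,0,-0.136,0],[0,0,0,0,0,0,0]]'
python3 -c "
from h import *
I=manip.camera_info('wrist');im=manip.camera('wrist')[:,:,::-1];cv2.imwrite('pics/w11.png',im)
go(.665,.238,.02,.485-np.pi/2)"
```

```text
time_s: 30.82
position: [0.6635, 0.2387, 0.1318]
ee_rot: [0.0, 0.971, 0.24, -0.002]
force: [-0.3, 0.3, 0.5]
opening: 0.0855
t 30.88 pos [0.6637 0.2385 0.1324] jaw -1.088 | shift [0.0013 0.0011 0.1124] wz -0.002 tilt [-0.001  0.004  0.   ] | q6 1.35 open 0.0854 F [0.2 0.2 0.4]
```

View pics/w11.png

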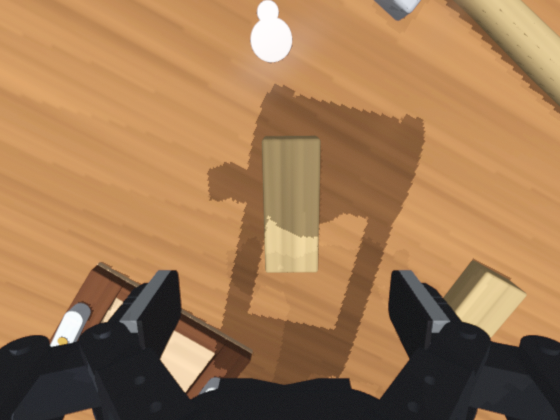

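Long block at (291,205), aligned with the jaws; the offcut (485,300) is clear of the fingers.

```bash
python3 -c "
from h import *
p=ray(manip.camera_info('wrist'),[[291,205]],.024)[0];print(p)
go(p[0],p[1],.02)"
```

```text
[0.66796872 0.23517876]
t 30.88 pos [0.6637 0.2385 0.1324] jaw -1.088 | shift [0.0027 0.005  0.1124] wz 0.000 tilt [-0.001  0.004  0.   ] | q6 1.35 open 0.0854 F [0.2 0.2 0.4]
```

```bash
python3 -m inch '[[0.003,0.004,0.05,0,0,0,0],[0,0,0.04,0,0,0,0],[0,0,0.026,0,0,0,0],[0,0,0,0,0,0,0],[0,0,0,0,0,0,255],[0,0,0,0,0,0,255],[0,0,0,0,0,0,255],[0,0,0,0,0,0,255],[0,0,0,0,0,0,255]]' && python3 -m inch '[[0,0,-0.03,0,0,0,255],[0,0,-0.04,0,0,0,255],[0,0,-0.03,0,0,0,255],[0,0,0,0,0,0,255]]'
python3 -c "
from h import *
go(.4547,-.0558,.12,.004)"
```

```text
time_s: 32.0
position: [0.6705, 0.237, 0.0214]
ee_rot: [-0.0, 0.971, 0.24, 0.002]
force: [0.7, -0.1, 5.9]
opening: 0.0383
time_s: 32.5
position: [0.6708, 0.2371, 0.1226]
ee_rot: [-0.0, 0.971, 0.24, 0.004]
force: [0.1, -0.2, -0.1]
opening: 0.038
t 32.50 pos [0.6708 0.2371 0.1226] jaw -1.086 | shift [-0.3278  0.1583  0.0005] wz -1.090 tilt [ 0.002 -0.007  0.   ] | q6 1.35 open 0.0380 F [ 0.1 -0.2 -0.1]
```

```bash
python3 -m inch '[[-0.0468,0.0226,0,0,0,0,255],[-0.0468,0.0226,0,0,0,0,255],[-0.0468,0.0226,0,0,0,0,255],[-0.0468,0.0226,0,0,0,0,255],[-0.0468,0.0226,0,0,0,0,255],[-0.0468,0.0226,0,0,0,0,255],[-0.0468,0.0226,0,0,0,0,255]]'; python3 -m inch '[[0,0,0,0,0,-0.1557,255],[0,0,0,0,0,-0.1557,255],[0,0,0,0,0,-0.1557,255],[0,0,0,0,0,-0.1557,255],[0,0,0,0,0,-0.1557,255],[0,0,0,0,0,-0.1557,255],[0,0,0,0,0,-0.1557,255],[0,0,0.04,0,0,0,255],[0,0,0.02,0,0,0,255],[0,0,0,0,0,0,255],[0,0,0,0,0,0,255]]'
python3 -c "
from h import *
cv2.imwrite('pics/w12.png',manip.camera('wrist')[:,:,::-1])
go(.4547,-.0558,.026,.004)"
```

```text
time_s: 33.38
position: [0.4506, -0.057, 0.1163]
ee_rot: [-0.001, 0.971, 0.24, -0.002]
force: [0.7, -0.9, -0.2]
opening: 0.0379
time_s: 34.75
position: [0.453, -0.0561, 0.0586]
ee_rot: [-0.0, 0.706, 0.709, -0.0]
force: [0.1, -0.2, -0.3]
opening: 0.0383
t 34.80 pos [ 0.4536 -0.0563  0.0593] jaw 0.004 | shift [0.0005 0.0011 0.0333] wz 0.000 tilt [ 0.001  0.    -0.   ] | q6 -0.25 open 0.0382 F [ 0.1 -0.9 -0.5]
```

View pics/w12.png

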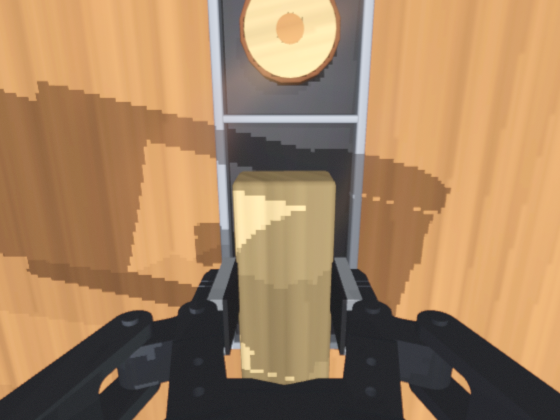

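```bash
python3 -c "
from h import *
I=manip.camera_info('wrist')
print(ray(I,[[285,175],[285,380]],.062), ray(I,[[289,119],[285,347]],.012))"
```

```text
[[ 0.45331493 -0.00978598]
 [ 0.45373614 -0.10491476]] [[ 0.45536702  0.008696  ]
 [ 0.45396405 -0.12607171]]
```

Block spans y -0.010 to -0.105, with its middle on the compartment's centre, so I lower and release.

```bash
python3 -m inch '[[0,0.001,0.02,0,0,0,255],[0,0,0.01,0,0,0,255],[0,0,0.004,0,0,0,255],[0,0,0,0,0,0,255],[0,0,0,0,0,0,255]]'; python3 -m inch '[[0,0,0.001,0,0,0,255],[0,0,0,0,0,0,255],[0,0,0,0,0,0,100],[0,0,0,0,0,0,100],[0,0,-0.04,0,0,0,60],[0,0,-0.05,0,0,0,0],[0,0,-0.05,0,0,0,0],[-0.05,0,-0.05,0,0,0,0],[-0.06,0,0,0,0,0,0],[-0.06,0,0,0,0,0,0],[-0.06,0,0,0,0,0,0],[0,0,0,0,0,0,0]]'
python3 -m inch '[[-0.06,0,0,0,0,0,0],[-0.06,0,0,0,0,0,0],[-0.05,0,0,0,0,0,0],[0,0,0,0,0,0,0]]'
sed -i 's/top0/top9/' m.py
python3 -c "
from h import *
cv2.imwrite('pics/top9.png',manip.camera('top')[:,:,::-1])
im=cv2.imread('pics/top9.png');cv2.imwrite('pics/end.png',cv2.resize(im[130:310,80:460],None,fx=2,fy=2));go(.45,-.05,.2)"
```

```text
time_s: 35.42
position: [0.4547, -0.0563, 0.0254]
ee_rot: [0.001, 0.706, 0.709, 0.0]
force: [0.8, 0.1, -0.7]
opening: 0.0383
time_s: 36.92
position: [0.4542, -0.284, 0.2067]
ee_rot: [-0.001, 0.708, 0.707, -0.0]
force: [-0.4, 0.7, -0.0]
opening: 0.0855
time_s: 37.42
position: [0.4552, -0.4522, 0.2059]
ee_rot: [-0.001, 0.707, 0.708, 0.0]
force: [-0.6, 1.2, 0.2]
opening: 0.0856
t 37.48 pos [ 0.4557 -0.4504  0.2065] jaw 0.003 | shift [ 0.4004 -0.0044  0.0075] wz 0.000 tilt [-0.001 -0.003 -0.   ] | q6 -0.87 open 0.0853 F [0.4 1.1 0.1]
```

View pics/end.png

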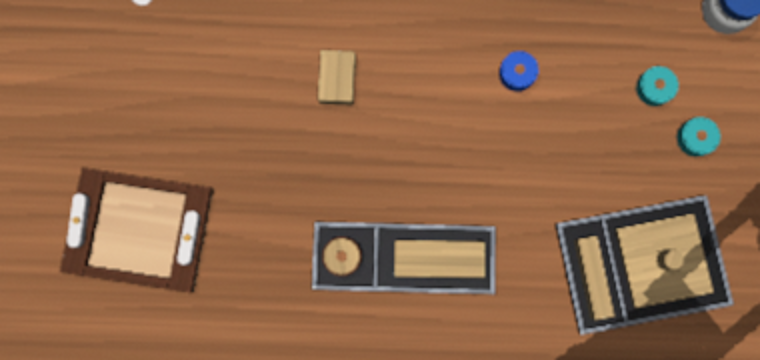

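```bash
python3 - <<'E'
from h import *
im=cv2.imread("pics/top9.png"); I=manip.camera_info("top"); h=cv2.cvtColor(im,cv2.COLOR_BGR2HSV)
w=((h[...,1]>60)&(h[...,0]>=8)&(h[...,0]<30)&(h[...,2]>85)).astype(np.uint8)
def rel(p,t,a):
    R=np.array([[np.cos(a),-np.sin(a)],[np.sin(a),np.cos(a)]]); return ((p-t)@R*1000).round(1)
for n,roi,z,t,a in[("slice",(240,246,265,272),.026,(.4546,-.0218),.004),("long",(270,246,326,272),.028,(.4546,-.0218),.004),("stick",(368,246,388,292),.026,(.4553,-.2932),.214)]:
    c=comp(w,roi); r=rect(I,c,z); print(n,r,rel(r[0],np.array(t),a))
c=comp(((h[...,0]>=13)&(h[...,0]<28)&(h[...,2]>110)).astype(np.uint8),(232,148,265,188)); print("off",rect(I,c,.024))
manip.close_job()
E
```

```text
slice (array([0.4534, 0.0481], dtype=float32), np.float32(39.9), np.float32(39.6), -1.542) [-0.9 69.9]
long (array([ 0.4543, -0.0618], dtype=float32), np.float32(99.9), np.float32(39.5), -1.542) [ -0.5 -40. ]
stick (array([ 0.4384, -0.2352], dtype=float32), np.float32(91.2), np.float32(23.4), 0.208) [-4.2 60.3]
off (array([0.6574, 0.0611], dtype=float32), np.float32(65.8), np.float32(42.8), -0.021)
the job is handed in; nothing more can be done
```

Both kits are made up and the job was handed in at about 37.5 s of the 128 s allowed; no verdict was reported.

I turned both buttons aside with the jaws closed loosely around them. The door still lay in its frame then, and the wrist camera put both buttons about 1.5 rad or more from across the door. After that I lifted the door out by its knob and placed it, the slice, the stick and the long block in their compartments.

| Piece | Measured in tray, x / y (mm) | Compartment centre, x / y (mm) |
|---|---|---|
| Door | -0.9 / -22.8 | 0 / -25 |
| Stick | -4.2 / 60.3 | 0 / 60 |
| Long block | -0.5 / -40.0 | 0 / -34 |
| Slice | -0.9 / 69.9 | 0 / 66 |

- **Placing:** All four are within the 16 mm allowed. The door figure is from the wrist camera before the last piece was moved; the others come from the final top view. That the pieces lie flat was judged by eye only.
- **Short block:** It measured about 1 mm from its starting position.
- **Arm:** It was parked about 0.2 m above the bench, touching nothing.
- **Disagreements:** The top and wrist cameras differed by up to 5 mm on the stick and the long block. The gripper read about 2–4 mm less than the true widths of the pieces. Neither affected a grasp or a placing, and no other check failed.

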